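# Open the held charging cover of a refining tank

### The arm

A 6-joint arm with a two-finger parallel gripper is mounted at the origin on the work surface. World frame = base frame: x ahead of the robot, y to its left, z up, the work surface at z = 0. Lengths are in mm, angles in rad, forces in N, time in s.
With the tool pointing down it reaches from about 350 to 775 mm from the base axis. Payload 7.3 kg.
Tool frame: the origin (TCP) lies between the finger pads; the fingertips stand 25 mm ahead of it and the grasp point (between the pads) lies 6 mm ahead of it; z points along the fingers, y is the line along which they close (so a half turn about z gives the same grasp; the last joint's range is limited). The gripper opens to 92 mm and grips with 3 to 60 N. Pads are 19 mm wide; open, the fingers measure 130 mm over their backs; the gripper's body (75 mm by 190 mm) begins 47 mm behind the grasp point.
Start: joints at [-1.494, 0.342, 1.524, -0, 1.275, -0.146], TCP at [116.026, -512.036, 251.741] pointing down, gripper open.
Joint ranges: [-2.53, 2.53], [-0.77, 2.02], [0.04, 2.7], [-1, 4.14], [0.28, 2.66], [-3.11, 3.11]. Speed limits (rad/s): [2.57, 2.57, 3.14, 3.14, 3.14, 3.14].

### API

Orientations are given as [roll, pitch, yaw] about the fixed x, y, z axes, in that order (R = Rz(yaw) Ry(pitch) Rx(roll)).
In Python, from plant import bot gives the robot as it stands.
- The arm moves only by the tool play_rows, never from a script. Its argument "commands" is a list of rows, each an object of numbers: "x", "y", "z": the shift along the tool's x, y, z in m; "twist": the turn about the tool's z in degrees. In form: [{"x": .., "y": .., "z": .., "twist": ..}, ...]. A call has exactly 8 rows; each row is the pose to reach, as a shift and turn from the pose commanded when the call began, along the tool's axes at that moment; what a row does not reach only later rows make up. A row lasts 1/10 s, in which the tool goes at most 50 mm and 8.59 degrees, less where a joint would pass 70% of its speed; a pose out of reach is approached as far as the arm can. A call with a gripper value outside its range is refused whole. "jaw" is the closure, from 0 (fully open) to 1 (shut), set as the call begins (left out, the last holds). The fingers move at their own pace and stop on an object; the grip force is fixed at half the most. Time passes only in rows, so rows that repeat a pose let the fingers close, or fill a call up. It gives the time, the measured TCP pose, the force, the opening and the grip force at its end, in the units of the state.
- bot.get_obs(): the state, without advancing time (a new reading comes with each control period).
- bot.capture(name): name is "scene" or "side" or "wrist"; returns a dict with "pixels" (480x640x3 uint8, red, green, blue), "fx", "fy", "cx", "cy" (pixels), "k1" (the pictures are not rectified: a ray, as slopes to the right and down, at radius r is drawn at 1 + k1 r^2 times it, then the intrinsics apply), "eye" and "rotation" of the camera in the world. Camera axes: x right, y down, z forward; pixel columns grow to the right and rows downward; lengths in mm; the calibration is good to about 2 mm. A picture is of the moment at which its call begins. There is no depth.
- bot.close_job(): hands the job in; it is judged then, once.
The state is a dict: "time": time; "joint_positions": joint angles; "dq": joint speeds; "tau": joint torques, N m; "tool_pos": TCP position; "tcp_rot": TCP orientation; "contact_force": force on the tool from outside, world axes, zero at the start; "moment": the same for the moment, N m; "grip_width": finger opening in mm; "finger_force": force on a finger pad.
Only numpy, scipy, OpenCV 4.12 (cv2) and the standard library are available. Lean on these libraries where they do the work, as an engineer would, in place of code of your own. Each camera call takes 0.05 s, during which the arm holds its last target. There are 200 camera calls.

### The job

Slide the tank's charging cover fully open, up to its end stop, by pushing its post. Either of the two toggle catches at the front may be holding it, and a catch's lean does not tell: feel whether the cover gives, throw over to its other side the catch that stops it, and carry on. Never force or slam the cover or the catches, and leave the other things on the tank and table undisturbed.

Things in the scene. Friction and masses are not known exactly. Their poses are not given: they have to be found in the camera images.
- tank: Fixed beige tank, 310 x 360 mm, deck at z = 109 mm. Origin at table height; its y axis is the way the cover opens, x points across the deck away from the catches, z up; the deck spans x -130 to 180, y -180 to 180 mm. Steel rails along y at x = -70 and 70 mm, tops at z = 127 mm, guide the cover over an opening 100 x 110 mm (centre x 0, y -65 mm). End stop: a steel bar at y = 145 mm.
- cover (a joint): Travel of the sliding cover (plate 130 x 150 x 12 mm, top at z = 124 mm, 0.6 kg) along the tank's +y, in m: 0 shut, 0.130 fully open at the end stop. Free, it slides with about 3 N and stays where left. Held by catch a it stops dead at about 0.004, held by catch b at about 0.050.
- post_top (a point): Top centre of the cover's upright round grey post, 26 mm in diameter, top 80 mm above the cover (its foot: a 44 mm disc, 8 mm thick). At tank x = 20 mm, y = -65 mm plus the cover's travel, z = 204 mm.
- catch_a (a joint): Lean of toggle catch a, rad, about the tank's y: positive leans to the tank's +x (over the cover), negative to -x; stops at -0.4 and 0.4. At the start -0.4 to -0.2. At one end it holds the cover, at the other it frees it (near upright it may hold too); which end is which differs per catch and per start and cannot be seen; seldom it is free at both ends.
- catch_a_pivot (a point): Pivot of catch a, at tank x = -95, y = -100, z = 135 mm, in a grey housing 36 x 38 mm with its top at z = 143 mm. The toggle is a black stick 14 mm thick with a 26 mm ball, ball centre 75 mm from the pivot. It takes about 0.1 N m to swing and stays where it is left.
- catch_b (a joint): Lean of toggle catch b, rad: same build, sign and stops as catch a, with its own unknown holding end. At the start 0.2 to 0.4.
- catch_b_pivot (a point): Pivot of catch b, at tank x = -95, y = 30, z = 135 mm, in a housing like that of catch a, with the same stick and ball.
- reagent: Bystander, to be left alone: small closed jar, 52 mm across, 85 mm high, standing on the tank's deck behind the rear rail, beyond the -y half. Origin: centre of its underside.
- beaker: Bystander, to be left alone: open white beaker, 56 mm across, 70 mm high, standing on the tank's deck behind the rear rail, beyond the +y half. Origin: centre of its underside.
- wrench: Bystander, to be left alone: steel wrench, 170 mm long, lying on the table. Origin: on its underside.
- wash: Bystander, to be left alone: upright bottle, 64 mm across, 150 mm high. Origin: centre of its underside.
- funnel: Bystander, to be left alone: beige funnel standing mouth down, 100 mm across, 90 mm high. Origin: centre of its underside.
- gasket: Bystander, to be left alone: flat black rubber ring, 100 mm across, 12 mm high. Origin: centre of its underside.
- can: Bystander, to be left alone: can, 80 mm across, 110 mm high. Origin: centre of its underside.

How it is judged:
By the outcome, as a careful person would: the job done as asked, in the order asked, and still so for the second after the job is handed in, with the robot touching nothing.
It also fails if it takes over 64 s, if anything falls off the work surface, if the arm or the gripper's body presses on something with over 40 N, if the wrist force passes 120 N, or if a joint passes its speed limit or range.

## Working session

There is one attempt and no reset: what is moved stays moved. The work goes in short steps, Python scripts to look and compute and a tool call to move; the robot and the scene stay as the last step left them, time stands still between calls to the robot, and variables do not carry over. Pictures are saved under pics/ and viewed, at most 10 in all, crops included, and the job is handed in when it is done.

Besides the shell and the picture viewer there is one more tool, called as a command line: name --argument value ..., lists and objects as JSON in quotes. play_rows: Moves the arm, as the interface text tells. Its arguments: {"type":"object","properties":{"commands":{"type":"array"},"jaw":{"type":"number"}},"required":["commands"]}

```bash
mkdir -p pics; ls; python3 - <<'E'
from plant import bot
import cv2,numpy as np
o=bot.get_obs();print({k:np.round(v,3).tolist() for k,v in o.items()})
for n in("scene","side"):
    c=bot.capture(n);cv2.imwrite(f"pics/{n}0.png",c["pixels"][:,:,::-1]);np.save(f"pics/{n}0.npy",c,allow_pickle=True)
    print(n,[(k,np.round(c[k],3).tolist()) for k in c if k!="pixels"])
E
```

```text
pics
{'time': 0.0, 'joint_positions': [-1.494, 0.343, 1.525, 0.0, 1.275, -0.146], 'dq': [-0.001, 0.0, -0.002, -0.0, 0.0, 0.001], 'tau': [-0.002, -43.125, -24.422, 0.072, 0.056, -0.0], 'tool_pos': [115.995, -511.633, 251.038], 'tcp_rot': [-3.14, -0.0, 0.223], 'contact_force': [-0.464, 0.065, -0.299], 'moment': [0.009, 0.029, 0.001], 'finger_force': 0.0, 'grip_width': 91.66}
scene [('fx', 600.535), ('fy', 600.535), ('cx', 307.63), ('cy', 237.724), ('k1', -0.015), ('eye', [1071.038, 651.836, 1371.161]), ('rotation', [-2.547, -0.005, 2.506])]
side [('fx', 514.069), ('fy', 514.069), ('cx', 317.963), ('cy', 248.864), ('k1', -0.104), ('eye', [-54.541, 728.489, 656.738]), ('rotation', [-2.051, -0.02, -2.398])]
```

View pics/scene0.png

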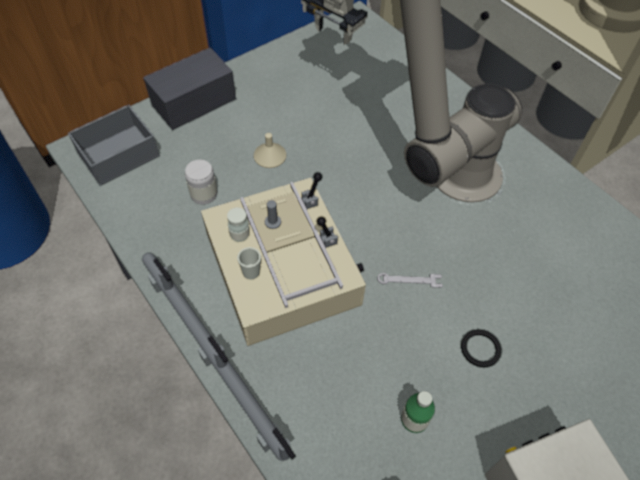

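View pics/side0.png

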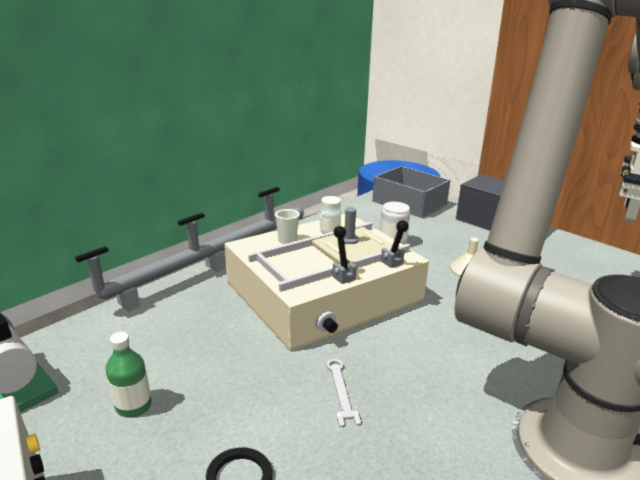

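The scene view shows the tank with its deck spanning roughly (202,208)-(326,178)-(362,285)-(245,335). The post top is near (272,204), catch a's ball near (318,176) and catch b's near (322,222). The side view has post top (350,211) and balls at (402,227) and (340,232).

```bash
cat > h.py <<'E'
import numpy as np,cv2
from scipy.spatial.transform import Rotation as R
def K(c): return np.array([[c["fx"],0,c["cx"]],[0,c["fy"],c["cy"]],[0,0,1]]),np.array([c["k1"],0,0,0,0.])
def M(c):
    r=np.array(c["rotation"]); return R.from_euler("xyz",r).as_matrix() if r.size==3 else r
def rays(c,uv):
    k,d=K(c);p=cv2.undistortPoints(np.array(uv,float).reshape(-1,1,2),k,d)[:,0]
    return np.c_[p,np.ones(len(p))]@M(c).T
def plane(c,uv,z):
    r=rays(c,uv);e=np.array(c["eye"]);return e+r*((np.array(z)-e[2])/r[:,2])[:,None]
def proj(c,P):
    k,d=K(c);m=M(c).T;return cv2.projectPoints(np.array(P,float).reshape(-1,1,3),cv2.Rodrigues(m)[0],-m@np.array(c["eye"]),k,d)[0][:,0]
E
python3 - <<'E'
from h import *
a=[np.load(f"pics/{n}0.npy",allow_pickle=True).item() for n in("scene","side")]
s=cv2.resize(a[0]["pixels"][165:345,190:380,::-1],None,fx=3.15,fy=3.15,interpolation=cv2.INTER_CUBIC);cv2.imwrite("pics/c0.png",s)
s=cv2.resize(a[1]["pixels"][185:345,215:435,::-1],None,fx=3.6,fy=3.6,interpolation=cv2.INTER_CUBIC);cv2.imwrite("pics/c1.png",s)
E
```

```text
(no output)
```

View pics/c0.png

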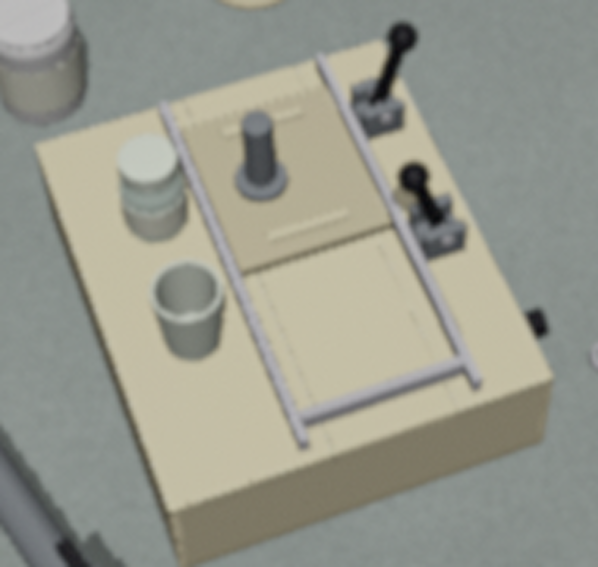

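View pics/c1.png

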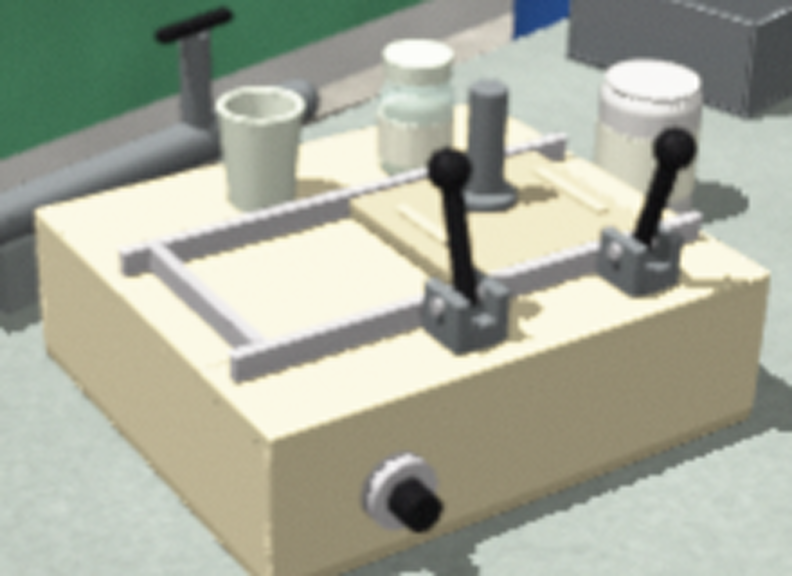

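The scene crop shows the four deck corners at (37,147), (383,42), (551,378) and (170,510), the post top at (258,122), and balls a (402,37) and b (414,177). The side crop shows corners at (37,212), (272,440) and (768,272), the post top at (489,90), and balls b (449,170) and a (675,149).

```bash
python3 - <<'E'
from h import *
from scipy.optimize import least_squares
a=[np.load(f"pics/{n}0.npy",allow_pickle=True).item() for n in("scene","side")]
f0=lambda u:np.array(u)/3.15+[190,165]-.34
f1=lambda u:np.array(u)/3.6+[215,185]-.36
A=f0([(37,147),(383,42),(551,378),(170,510),(258,120)]);TA=np.array([(180,-180,109),(-130,-180,109),(-130,180,109),(180,180,109),(20,-65,204.)])
B=f1([(37,212),(272,440),(768,272),(489,88)]);TB=np.array([(180,180,109),(-130,180,109),(-130,-180,109),(20,-65,204.)])
PA=plane(a[0],A,TA[:,2]);PB=plane(a[1],B,TB[:,2])
W=np.r_[PA,PB][:,:2];T=np.r_[TA,TB][:,:2]
tr=lambda p,T:np.c_[np.cos(p[2])*T[:,0]-np.sin(p[2])*T[:,1]+p[0],np.sin(p[2])*T[:,0]+np.cos(p[2])*T[:,1]+p[1]]
def res(p):return (tr(p,T)-W).ravel()
d=PA[2]-PA[1];th=np.arctan2(-d[0],d[1])
s=least_squares(res,[*PA[:,:2].mean(0),th],loss="soft_l1",f_scale=3);print(s.x,np.round(res(s.x).reshape(-1,2),1).tolist())
p=s.x;np.save("tank.npy",p)
# balls by two views
for n,u,v,y in(("a",(402,37),(675,149),-100),("b",(414,177),(449,170),30)):
    r=np.r_[rays(a[0],[f0(u)]),rays(a[1],[f1(v)])];e=[np.array(c["eye"])for c in a]
    t=np.linalg.lstsq(np.c_[r[0],-r[1]],e[1]-e[0],rcond=None)[0];q1=e[0]+r[0]*t[0];q2=e[1]+r[1]*t[1];q=(q1+q2)/2
    Rm=np.array([[np.cos(p[2]),np.sin(p[2])],[-np.sin(p[2]),np.cos(p[2])]]);tk=Rm@(q[:2]-p[:2]);
    print(n,q,np.linalg.norm(q1-q2),"tank",tk,"lean",np.arctan2(tk[0]+95,q[2]-135))
# bystanders on deck, rough (jar base, beaker base)
for n,u in(("jar",(158,222)),("beaker",(193,343))):
    q=plane(a[0],[f0(u)],109)[0];print(n,Rm@(q[:2]-p[:2]))
for n,P in(("post",(20,-65)),("a",(-95,-100)),("b",(-95,30))):print(n,tr(p,np.array([P],float)))
E
```

```text
[ 6.05569188e+02 -4.64842717e+01 -2.59397299e-01] [[-0.1, -3.7], [-0.8, -3.4], [-3.4, 1.3], [0.7, 1.3], [0.9, 0.9], [3.1, 1.0], [0.4, 2.1], [-3.2, 0.3], [1.5, -2.1]]
a [ 468.51433522 -114.24664117  206.98042714] 0.3099381494369599 tank [-115.08873167 -100.64966628] lean -0.27216097833935676
b [543.6419449    0.69563893 206.65505346] 0.7054084537493921 tank [-71.95700735  29.7172768 ] lean 0.3111375538006224
jar [108.95118722 -67.98110216]
beaker [118.77414284  49.98658226]
post [[ 608.22770924 -114.43964137]]
a [[ 488.09763139 -118.77143038]]
b [[521.44237939   6.8793865 ]]
```

play_rows --commands '[{"x": 0.02,"y": -0.009,"z": -0.01,"twist": -6},{"x": 0.065,"y": -0.0285,"z": -0.02,"twist": -14},{"x": 0.11,"y": -0.048,"z": -0.02,"twist": -22},{"x": 0.155,"y": -0.068,"z": -0.02,"twist": -30},{"x": 0.2,"y": -0.088,"z": -0.02,"twist": -38},{"x": 0.245,"y": -0.108,"z": -0.02,"twist": -46},{"x": 0.29,"y": -0.127,"z": -0.02,"twist": -54},{"x": 0.32,"y": -0.141,"z": -0.02,"twist": -62.3}]' --jaw 1

```text
time: 0.9
tool_pos: [398.9, -301.6, 271.5]
tcp_rot: [-3.141, -0.001, 1.318]
contact_force: [0.0, -0.0, 0.2]
grip_width: 32.5
finger_force: 0.0
```

```bash
cat > st.py <<'E'
from h import *
import sys
from plant import bot
o=bot.get_obs();p=np.load("tank.npy");c,s=np.cos(p[2]),np.sin(p[2])
Rt=np.array([[c,-s,0],[s,c,0],[0,0,1]]);m=R.from_euler("xyz",o["tcp_rot"]).as_matrix()
tk=Rt.T@(np.array(o["tool_pos"])-[p[0],p[1],0])
print("t",round(o["time"],2),"tank",np.round(tk,1),"F tank",np.round(Rt.T@np.array(o["contact_force"]),2),"rot",np.round(o["tcp_rot"],3),"want yaw",round(p[2]+np.pi/2,3),"w",o["grip_width"],"j",np.round(o["joint_positions"],2))
if len(sys.argv)>1: # target in tank
    g=np.array([float(v) for v in sys.argv[1:4]]);print("tool shift",np.round(m.T@Rt@(g-tk),1))
E
python3 st.py 20 -110 245
```

```text
t 0.9 tank [-134.3 -299.6  271.5] F tank [ 0.02 -0.01  0.15] rot [-3.141e+00 -1.000e-03  1.318e+00] want yaw 1.311 w 32.45364655443237 j [-0.8   0.28  1.56  0.    1.31 -0.55]
tool shift [188.6 155.5  26.6]
```

play_rows --commands '[{"x": 0.022,"y": 0.018,"z": 0,"twist": 0.4},{"x": 0.055,"y": 0.046,"z": 0,"twist": 0.4},{"x": 0.09,"y": 0.075,"z": 0,"twist": 0.4},{"x": 0.125,"y": 0.104,"z": 0,"twist": 0.4},{"x": 0.155,"y": 0.13,"z": 0,"twist": 0.4},{"x": 0.175,"y": 0.147,"z": 0.01,"twist": 0.4},{"x": 0.182,"y": 0.154,"z": 0.025,"twist": 0.4},{"x": 0.182,"y": 0.154,"z": 0.04,"twist": 0.4}]'

```text
time: 1.7
tool_pos: [593.1, -166.8, 229.8]
tcp_rot: [-3.14, -0.0, 1.305]
contact_force: [0.5, -0.2, 0.2]
grip_width: 0.1
finger_force: 0.0
```

```bash
python3 - <<'E'
from plant import bot
import cv2
s=bot.capture("scene")["pixels"][140:320,190:400,::-1];s=cv2.resize(s,None,fx=2,fy=2,interpolation=3)
t=bot.capture("side")["pixels"][130:310,230:440,::-1];t=cv2.resize(t,None,fx=2,fy=2,interpolation=3)
import numpy as np;cv2.imwrite("pics/d.png",cv2.resize(np.hstack([s,t]),(800,343)))
E
python3 st.py 20 -100 198
```

```text
t 1.8 tank [  16.9 -120.6  228.3] F tank [-1.07 -0.25 -0.14] rot [-3.135 -0.     1.303] want yaw 1.311 w 0.8093062524141709 j [-0.4   0.53  1.29 -0.    1.33 -0.13]
tool shift [20.6  3.1 30.3]
```

View pics/d.png

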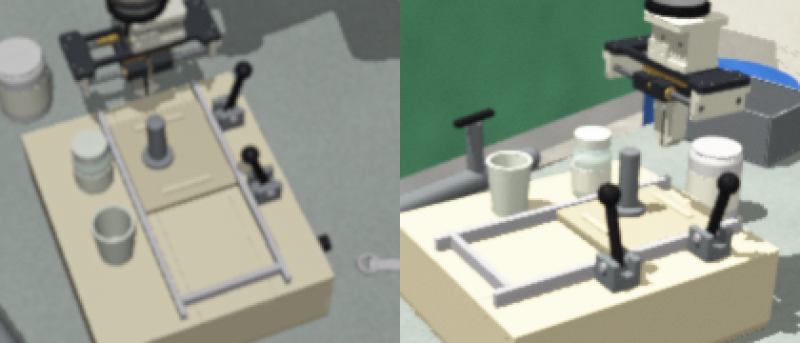

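The closed fingers hang behind the post on its -y side at about (665,130) in the side half, clear of everything, so I can descend and creep.

play_rows --commands '[{"x": 0,"y": 0.003,"z": 0.012,"twist": -0.4},{"x": 0,"y": 0.003,"z": 0.03,"twist": -0.4},{"x": 0.008,"y": 0.003,"z": 0.03,"twist": -0.4},{"x": 0.016,"y": 0.003,"z": 0.03,"twist": -0.4},{"x": 0.022,"y": 0.003,"z": 0.03,"twist": -0.4},{"x": 0.025,"y": 0.003,"z": 0.03,"twist": -0.4},{"x": 0.027,"y": 0.003,"z": 0.03,"twist": -0.4},{"x": 0.029,"y": 0.003,"z": 0.03,"twist": -0.4}]'

```text
time: 2.6
tool_pos: [603.4, -140.3, 202.1]
tcp_rot: [3.141, 0.0, 1.31]
contact_force: [-0.3, 0.1, -1.1]
grip_width: 0.3
finger_force: 0.0
```

```bash
python3 st.py
```

```text
t 2.6 tank [ 22.  -91.2 202.1] F tank [-0.3   0.07 -1.1 ] rot [3.141 0.    1.31 ] want yaw 1.311 w 0.2943890225029166 j [-0.35  0.55  1.32 -0.    1.27 -0.09]
```

play_rows --commands '[{"x": 0.001,"y": 0,"z": 0.005,"twist": 0},{"x": 0.002,"y": 0,"z": 0.005,"twist": 0},{"x": 0.003,"y": 0,"z": 0.005,"twist": 0},{"x": 0.004,"y": 0,"z": 0.005,"twist": 0},{"x": 0.005,"y": 0,"z": 0.005,"twist": 0},{"x": 0.006,"y": 0,"z": 0.005,"twist": 0},{"x": 0.007,"y": 0,"z": 0.005,"twist": 0},{"x": 0.007,"y": 0,"z": 0.005,"twist": 0}]'

```text
time: 3.4
tool_pos: [604.7, -135.1, 196.5]
tcp_rot: [-3.141, 0.003, 1.31]
contact_force: [-1.0, -8.0, -3.4]
grip_width: 0.2
finger_force: 4.0
```

```bash
python3 st.py
```

```text
t 3.4 tank [ 21.9 -85.9 196.5] F tank [ 1.12 -8.02 -3.4 ] rot [-3.141e+00  3.000e-03  1.310e+00] want yaw 1.311 w 0.23901150309053934 j [-0.34  0.56  1.33 -0.    1.25 -0.08]
```

play_rows --commands '[{"x": 0.0003,"y": 0,"z": 0,"twist": 0},{"x": 0.0006,"y": 0,"z": 0,"twist": 0},{"x": 0.001,"y": 0,"z": 0,"twist": 0},{"x": 0.001,"y": 0,"z": 0,"twist": 0},{"x": 0.001,"y": 0,"z": 0,"twist": 0},{"x": 0.001,"y": 0,"z": 0,"twist": 0},{"x": 0.001,"y": 0,"z": 0,"twist": 0},{"x": 0.001,"y": 0,"z": 0,"twist": 0}]'

```text
time: 4.2
tool_pos: [604.7, -134.9, 196.5]
tcp_rot: [-3.141, 0.004, 1.309]
contact_force: [-0.4, -10.0, -2.4]
grip_width: 0.4
finger_force: 5.3
```

```bash
python3 st.py; python3 - <<'E'
from h import *
from plant import bot
a=np.load("pics/scene0.npy",allow_pickle=True).item();c=bot.capture("scene")
w=lambda i:cv2.cvtColor(i,cv2.COLOR_RGB2GRAY).astype(np.float32)[222:262,235:330]
d=cv2.absdiff(w(a["pixels"]),w(c["pixels"]));cv2.imwrite("pics/d2.png",np.vstack([cv2.resize(i,None,fx=6,fy=6,interpolation=3) for i in(w(a["pixels"]),w(c["pixels"]))]))
E
```

```text
t 4.2 tank [ 21.9 -85.7 196.5] F tank [ 2.14 -9.79 -2.38] rot [-3.141  0.004  1.309] want yaw 1.311 w 0.4124259474194313 j [-0.34  0.56  1.33 -0.    1.25 -0.08][ WARN:0@0.563] global loadsave.cpp:1063 imwrite_ Unsupported depth image for selected encoder is fallbacked to CV_8U.
```

View pics/d2.png

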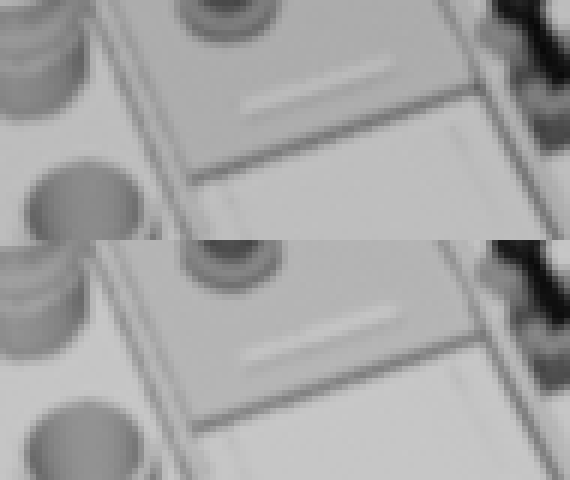

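The lower frame shows the cover edge shifted about 10 magnified px (~4 mm), and the force builds to 10 N. Catch a is holding it, so I'll back off and throw catch a to +x.

play_rows --commands '[{"x": -0.004,"y": 0,"z": 0,"twist": 0},{"x": -0.012,"y": 0,"z": -0.01,"twist": 0},{"x": -0.014,"y": 0,"z": -0.04,"twist": 0},{"x": -0.014,"y": -0.01,"z": -0.067,"twist": 0},{"x": -0.014,"y": -0.05,"z": -0.067,"twist": 0},{"x": -0.014,"y": -0.095,"z": -0.067,"twist": 0},{"x": -0.014,"y": -0.14,"z": -0.067,"twist": 0},{"x": -0.014,"y": -0.18,"z": -0.067,"twist": 0}]'

```text
time: 5.05
tool_pos: [425.8, -98.9, 264.5]
tcp_rot: [3.141, -0.001, 1.31]
contact_force: [-0.2, 0.6, 1.9]
grip_width: 0.2
finger_force: 0.0
```

```bash
python3 st.py -165 -100.5 217
```

```text
t 5.05 tank [-160.3  -96.8  264.5] F tank [-0.37  0.48  1.89] rot [ 3.141e+00 -1.000e-03  1.310e+00] want yaw 1.311 w 0.2265698615209431 j [-0.4   0.17  1.72  0.    1.25 -0.14]
tool shift [-3.7 -4.7 47.5]
```

play_rows --commands '[{"x": -0.004,"y": -0.006,"z": 0.01,"twist": 0},{"x": -0.004,"y": -0.006,"z": 0.03,"twist": 0},{"x": -0.004,"y": -0.006,"z": 0.047,"twist": 0},{"x": -0.004,"y": -0.002,"z": 0.047,"twist": 0},{"x": -0.004,"y": 0.004,"z": 0.047,"twist": 0},{"x": -0.004,"y": 0.008,"z": 0.047,"twist": 0},{"x": -0.004,"y": 0.012,"z": 0.047,"twist": 0},{"x": -0.004,"y": 0.016,"z": 0.047,"twist": 0}]'

```text
time: 5.85
tool_pos: [442.4, -107.9, 217.2]
tcp_rot: [-3.141, 0.0, 1.31]
contact_force: [-6.0, 1.4, 3.6]
grip_width: 0.2
finger_force: 2.5
```

```bash
python3 st.py
```

```text
t 5.85 tank [-141.9 -101.2  217.2] F tank [-6.12 -0.14  3.61] rot [-3.141  0.     1.31 ] want yaw 1.311 w 0.2210539834665916 j [-0.41  0.25  1.76 -0.    1.13 -0.15]
```

play_rows --commands '[{"x": 0,"y": 0.002,"z": 0,"twist": 0},{"x": 0,"y": 0.004,"z": 0,"twist": 0},{"x": 0,"y": 0.007,"z": 0,"twist": 0},{"x": 0,"y": 0.01,"z": 0,"twist": 0},{"x": 0,"y": 0.013,"z": 0,"twist": 0},{"x": 0,"y": 0.016,"z": 0,"twist": 0},{"x": 0,"y": 0.019,"z": 0,"twist": 0},{"x": 0,"y": 0.021,"z": 0,"twist": 0}]'

```text
time: 6.65
tool_pos: [463.1, -113.5, 216.6]
tcp_rot: [3.141, 0.0, 1.31]
contact_force: [-2.3, -0.6, 1.9]
grip_width: 0.4
finger_force: 0.8
```

```bash
python3 st.py; python3 - <<'E'
from plant import bot
import cv2,numpy as np
s=bot.capture("scene")["pixels"][140:320,190:400,::-1]
t=bot.capture("side")["pixels"][130:310,230:440,::-1]
cv2.imwrite("pics/e.png",cv2.resize(np.hstack([s,t]),(800,343),interpolation=3))
E
```

```text
t 6.65 tank [-120.5 -101.3  216.6] F tank [-2.08 -1.13  1.91] rot [3.141 0.    1.31 ] want yaw 1.311 w 0.39517638880283174 j [-0.4   0.29  1.71  0.    1.15 -0.14]
```

View pics/e.png

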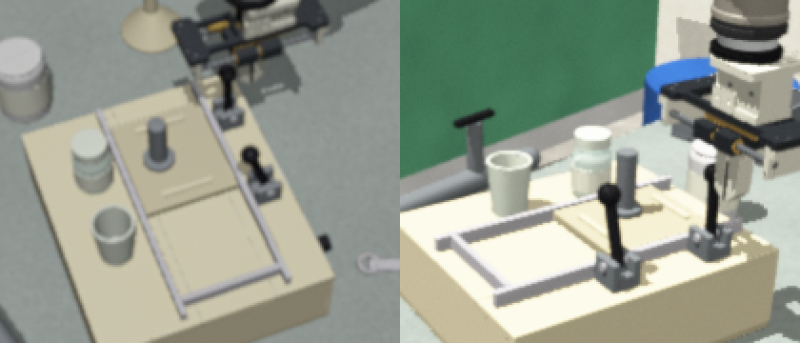

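The toggle of catch a is now near upright (ball at about (228,72) left half, (710,172) right half), with the finger behind it.

play_rows --commands '[{"x": 0,"y": 0.003,"z": 0,"twist": 0},{"x": 0,"y": 0.006,"z": 0,"twist": 0},{"x": 0,"y": 0.009,"z": 0,"twist": 0},{"x": 0,"y": 0.012,"z": 0,"twist": 0},{"x": 0,"y": 0.015,"z": 0,"twist": 0},{"x": 0,"y": 0.018,"z": 0,"twist": 0},{"x": 0,"y": 0.02,"z": 0,"twist": 0},{"x": 0,"y": 0.02,"z": 0,"twist": 0}]'

```text
time: 7.55
tool_pos: [482.0, -118.5, 216.5]
tcp_rot: [-3.141, 0.0, 1.31]
contact_force: [-0.1, 0.8, -0.4]
grip_width: 0.5
finger_force: 0.1
```

```bash
python3 st.py
```

```text
t 7.55 tank [-101.  -101.3  216.5] F tank [-0.3   0.78 -0.41] rot [-3.141  0.     1.31 ] want yaw 1.311 w 0.5148065412209893 j [-0.4   0.32  1.66 -0.    1.16 -0.13]
```

play_rows --commands '[{"x": 0,"y": 0.002,"z": 0,"twist": 0},{"x": 0,"y": 0.004,"z": 0,"twist": 0},{"x": 0,"y": 0.005,"z": 0,"twist": 0},{"x": 0,"y": 0.006,"z": 0,"twist": 0},{"x": 0,"y": 0.007,"z": 0,"twist": 0},{"x": 0,"y": 0.008,"z": 0,"twist": 0},{"x": 0,"y": 0.009,"z": 0,"twist": 0},{"x": 0,"y": 0.009,"z": 0,"twist": 0}]'

```text
time: 8.35
tool_pos: [490.0, -120.6, 216.6]
tcp_rot: [-3.14, 0.0, 1.31]
contact_force: [-3.5, 1.5, 0.8]
grip_width: 0.5
finger_force: 2.2
```

```bash
python3 st.py; python3 - <<'E'
from plant import bot
import cv2,numpy as np
s=bot.capture("scene")["pixels"][140:320,190:400,::-1]
t=bot.capture("side")["pixels"][130:310,230:440,::-1]
cv2.imwrite("pics/f.png",cv2.resize(np.hstack([s,t]),(800,343),interpolation=3))
E
```

```text
t 8.35 tank [ -92.6 -101.3  216.6] F tank [-3.78  0.5   0.81] rot [-3.14  0.    1.31] want yaw 1.311 w 0.4593042842100317 j [-0.39  0.34  1.63 -0.    1.17 -0.13]
```

View pics/f.png

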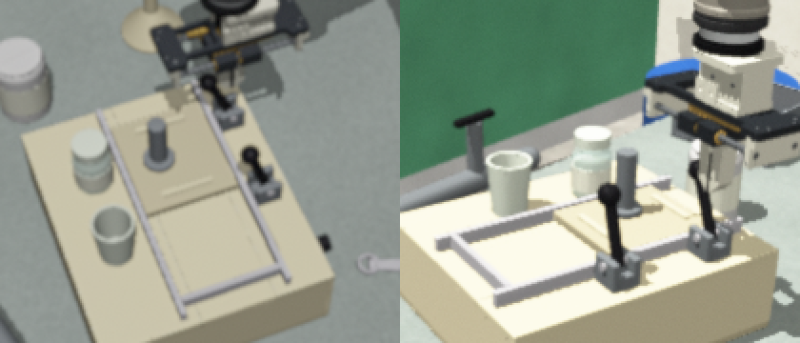

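Catch a (ball at (208,82), left half) now leans to +x at least as much as catch b. I'll press slightly more to confirm its end stop.

play_rows --commands '[{"x": 0,"y": 0.0005,"z": 0,"twist": 0},{"x": 0,"y": 0.001,"z": 0,"twist": 0},{"x": 0,"y": 0.0015,"z": 0,"twist": 0},{"x": 0,"y": 0.002,"z": 0,"twist": 0},{"x": 0,"y": 0.0025,"z": 0,"twist": 0},{"x": 0,"y": 0.003,"z": 0,"twist": 0},{"x": 0,"y": 0.003,"z": 0,"twist": 0},{"x": 0,"y": 0.003,"z": 0,"twist": 0}]'

```text
time: 9.25
tool_pos: [490.7, -120.8, 216.5]
tcp_rot: [-3.135, 0.0, 1.31]
contact_force: [-13.9, 2.3, 6.4]
grip_width: 0.4
finger_force: 7.3
```

```bash
python3 st.py
```

```text
t 9.25 tank [ -92.  -101.3  216.5] F tank [-14.01  -1.32   6.38] rot [-3.135  0.     1.31 ] want yaw 1.311 w 0.3731060731883851 j [-0.39  0.34  1.63 -0.    1.18 -0.13]
```

play_rows --commands '[{"x": 0,"y": -0.008,"z": 0,"twist": 0},{"x": 0,"y": -0.016,"z": -0.01,"twist": 0},{"x": 0,"y": -0.016,"z": -0.045,"twist": 0},{"x": -0.003,"y": 0.02,"z": -0.048,"twist": 0},{"x": -0.006,"y": 0.06,"z": -0.048,"twist": 0},{"x": -0.006,"y": 0.1,"z": -0.048,"twist": 0},{"x": -0.006,"y": 0.111,"z": -0.025,"twist": 0},{"x": -0.006,"y": 0.111,"z": 0.015,"twist": 0}]'

```text
time: 10.05
tool_pos: [602.8, -157.3, 204.2]
tcp_rot: [3.132, 0.001, 1.31]
contact_force: [0.9, 1.0, -0.4]
grip_width: 0.3
finger_force: 0.0
```

```bash
python3 st.py 22 -88 196
```

```text
t 10.05 tank [  25.8 -107.8  204.2] F tank [ 0.64  1.18 -0.36] rot [3.132e+00 1.000e-03 1.310e+00] want yaw 1.311 w 0.30320052549669163 j [-0.38  0.55  1.32  0.    1.26 -0.12]
tool shift [19.8 -3.9  8.2]
```

play_rows --commands '[{"x": 0.004,"y": -0.004,"z": 0.005,"twist": 0},{"x": 0.01,"y": -0.004,"z": 0.005,"twist": 0},{"x": 0.015,"y": -0.004,"z": 0.005,"twist": 0},{"x": 0.018,"y": -0.004,"z": 0.005,"twist": 0},{"x": 0.0205,"y": -0.004,"z": 0.005,"twist": 0},{"x": 0.023,"y": -0.004,"z": 0.005,"twist": 0},{"x": 0.0255,"y": -0.004,"z": 0.005,"twist": 0},{"x": 0.028,"y": -0.004,"z": 0.005,"twist": 0}]'

```text
time: 10.85
tool_pos: [602.7, -128.2, 197.2]
tcp_rot: [3.141, 0.001, 1.31]
contact_force: [0.0, -2.8, 2.5]
grip_width: 0.5
finger_force: 1.4
```

```bash
python3 st.py
```

```text
t 10.85 tank [ 18.1 -79.7 197.2] F tank [ 0.74 -2.73  2.47] rot [3.141e+00 1.000e-03 1.310e+00] want yaw 1.311 w 0.5454317605443167 j [-0.33  0.55  1.34 -0.    1.25 -0.07]
```

The cover gives with about 3 N, so catch a is free.

play_rows --commands '[{"x": 0.004,"y": 0,"z": 0,"twist": 0},{"x": 0.008,"y": 0,"z": 0,"twist": 0},{"x": 0.0125,"y": 0,"z": 0,"twist": 0},{"x": 0.017,"y": 0,"z": 0,"twist": 0},{"x": 0.0215,"y": 0,"z": 0,"twist": 0},{"x": 0.026,"y": 0,"z": 0,"twist": 0},{"x": 0.029,"y": 0,"z": 0,"twist": 0},{"x": 0.031,"y": 0,"z": 0,"twist": 0}]'

```text
time: 11.65
tool_pos: [610.6, -97.5, 196.7]
tcp_rot: [3.142, -0.0, 1.31]
contact_force: [-0.2, -2.0, 1.4]
grip_width: 0.4
finger_force: 1.3
```

play_rows --commands '[{"x": 0.0015,"y": 0,"z": 0,"twist": 0},{"x": 0.003,"y": 0,"z": 0,"twist": 0},{"x": 0.0045,"y": 0,"z": 0,"twist": 0},{"x": 0.006,"y": 0,"z": 0,"twist": 0},{"x": 0.007,"y": 0,"z": 0,"twist": 0},{"x": 0.008,"y": 0,"z": 0,"twist": 0},{"x": 0.009,"y": 0,"z": 0,"twist": 0},{"x": 0.01,"y": 0,"z": 0,"twist": 0}]'

```text
time: 12.45
tool_pos: [612.6, -89.8, 196.7]
tcp_rot: [-3.141, 0.003, 1.31]
contact_force: [-2.4, -11.2, 1.7]
grip_width: 0.4
finger_force: 5.5
```

```bash
python3 st.py
```

```text
t 12.45 tank [ 17.9 -40.1 196.7] F tank [  0.6  -11.44   1.71] rot [-3.141e+00  3.000e-03  1.310e+00] want yaw 1.311 w 0.4492365424529739 j [-0.27  0.56  1.33 -0.    1.25 -0.01]
```

The cover stopped at 50 mm, so catch b holds it. I'll back off and go round to catch b's +x side.

play_rows --commands '[{"x": -0.005,"y": 0,"z": 0,"twist": 0},{"x": -0.014,"y": 0,"z": -0.01,"twist": 0},{"x": -0.014,"y": -0.005,"z": -0.045,"twist": 0},{"x": -0.005,"y": -0.015,"z": -0.067,"twist": 0},{"x": 0.03,"y": -0.03,"z": -0.067,"twist": 0},{"x": 0.06,"y": -0.04,"z": -0.067,"twist": 0},{"x": 0.068,"y": -0.04,"z": -0.06,"twist": 0},{"x": 0.068,"y": -0.04,"z": -0.045,"twist": 0}]'

```text
time: 13.25
tool_pos: [592.6, -10.9, 243.0]
tcp_rot: [3.139, -0.001, 1.313]
contact_force: [-0.4, 0.3, -0.1]
grip_width: 1.0
finger_force: 0.0
```

```bash
python3 st.py -22 29.7 217
```

```text
t 13.25 tank [-21.7  31.  243. ] F tank [-0.44  0.17 -0.08] rot [ 3.139e+00 -1.000e-03  1.313e+00] want yaw 1.311 w 1.0062867732124878 j [-0.15  0.47  1.35  0.    1.32  0.11]
tool shift [-1.3 -0.4 26. ]
```

play_rows --commands '[{"x": -0.001,"y": 0.001,"z": 0.01,"twist": 0},{"x": -0.001,"y": 0.001,"z": 0.022,"twist": 0},{"x": -0.001,"y": 0,"z": 0.026,"twist": 0},{"x": -0.001,"y": -0.006,"z": 0.026,"twist": 0},{"x": -0.001,"y": -0.012,"z": 0.026,"twist": 0},{"x": -0.001,"y": -0.015,"z": 0.026,"twist": 0},{"x": -0.001,"y": -0.018,"z": 0.026,"twist": 0},{"x": -0.001,"y": -0.021,"z": 0.026,"twist": 0}]'

```text
time: 14.05
tool_pos: [572.4, -8.1, 217.0]
tcp_rot: [3.137, -0.0, 1.31]
contact_force: [4.9, -1.9, 4.2]
grip_width: 0.3
finger_force: 2.3
```

```bash
python3 st.py
```

```text
t 14.05 tank [-41.9  28.6 217. ] F tank [ 5.2  -0.57  4.2 ] rot [ 3.137 -0.     1.31 ] want yaw 1.311 w 0.27435576338991885 j [-0.15  0.45  1.45 -0.    1.23  0.11]
```

Contact made as expected; sweeping toward -x.

play_rows --commands '[{"x": 0.001,"y": -0.002,"z": 0,"twist": 0},{"x": 0.001,"y": -0.005,"z": 0,"twist": 0},{"x": 0.001,"y": -0.008,"z": 0,"twist": 0},{"x": 0.001,"y": -0.011,"z": 0,"twist": 0},{"x": 0.001,"y": -0.014,"z": 0,"twist": 0},{"x": 0.001,"y": -0.017,"z": 0,"twist": 0},{"x": 0.001,"y": -0.02,"z": 0,"twist": 0},{"x": 0.001,"y": -0.023,"z": 0,"twist": 0}]'

```text
time: 14.85
tool_pos: [548.6, -0.7, 215.2]
tcp_rot: [-3.14, 0.0, 1.31]
contact_force: [0.5, 0.0, 2.0]
grip_width: 0.5
finger_force: 0.8
```

play_rows --commands '[{"x": 0,"y": -0.003,"z": 0,"twist": 0},{"x": 0,"y": -0.006,"z": 0,"twist": 0},{"x": 0,"y": -0.009,"z": 0,"twist": 0},{"x": 0,"y": -0.012,"z": 0,"twist": 0},{"x": 0,"y": -0.015,"z": 0,"twist": 0},{"x": 0,"y": -0.018,"z": 0,"twist": 0},{"x": 0,"y": -0.021,"z": 0,"twist": 0},{"x": 0,"y": -0.023,"z": 0,"twist": 0}]'

```text
time: 15.65
tool_pos: [526.8, 5.1, 215.6]
tcp_rot: [-3.141, 0.0, 1.31]
contact_force: [1.4, -1.6, -0.7]
grip_width: 0.3
finger_force: 0.7
```

```bash
python3 st.py
```

```text
t 15.65 tank [-89.3  29.7 215.6] F tank [ 1.8  -1.21 -0.74] rot [-3.141  0.     1.31 ] want yaw 1.311 w 0.28798672356247007 j [-0.14  0.38  1.58 -0.    1.19  0.12]
```

play_rows --commands '[{"x": 0,"y": -0.002,"z": 0,"twist": 0},{"x": 0,"y": -0.004,"z": 0,"twist": 0},{"x": 0,"y": -0.0055,"z": 0,"twist": 0},{"x": 0,"y": -0.007,"z": 0,"twist": 0},{"x": 0,"y": -0.008,"z": 0,"twist": 0},{"x": 0,"y": -0.009,"z": 0,"twist": 0},{"x": 0,"y": -0.01,"z": 0,"twist": 0},{"x": 0,"y": -0.01,"z": 0,"twist": 0}]'

```text
time: 16.45
tool_pos: [523.0, 6.1, 216.2]
tcp_rot: [3.128, -0.001, 1.309]
contact_force: [22.5, -6.2, -14.0]
grip_width: 0.5
finger_force: 10.9
```

```bash
python3 st.py
```

```text
t 16.45 tank [-93.2  29.6 216.2] F tank [ 23.3   -0.21 -13.95] rot [ 3.128e+00 -1.000e-03  1.309e+00] want yaw 1.311 w 0.46387205144680066 j [-0.13  0.36  1.6  -0.    1.17  0.13]
```

play_rows --commands '[{"x": 0,"y": 0.008,"z": 0,"twist": 0},{"x": 0,"y": 0.02,"z": -0.01,"twist": 0},{"x": 0,"y": 0.022,"z": -0.048,"twist": 0},{"x": -0.025,"y": 0.05,"z": -0.05,"twist": 0},{"x": -0.055,"y": 0.08,"z": -0.05,"twist": 0},{"x": -0.085,"y": 0.11,"z": -0.05,"twist": 0},{"x": -0.088,"y": 0.117,"z": -0.045,"twist": 0},{"x": -0.088,"y": 0.117,"z": -0.02,"twist": 0}]'

```text
time: 17.25
tool_pos: [609.3, -109.1, 237.2]
tcp_rot: [3.137, 0.0, 1.308]
contact_force: [0.1, 0.2, -0.9]
grip_width: 0.4
finger_force: 0.0
```

```bash
python3 st.py 19 -44 197
```

```text
t 17.25 tank [ 19.7 -59.6 237.2] F tank [ 0.    0.22 -0.91] rot [3.137 0.    1.308] want yaw 1.311 w 0.4043835491732239 j [-0.3   0.52  1.27  0.    1.34 -0.04]
tool shift [15.6 -0.9 40.2]
```

play_rows --commands '[{"x": 0,"y": -0.001,"z": 0.02,"twist": 0},{"x": 0,"y": -0.001,"z": 0.039,"twist": 0},{"x": 0.007,"y": -0.001,"z": 0.039,"twist": 0},{"x": 0.013,"y": -0.001,"z": 0.039,"twist": 0},{"x": 0.017,"y": -0.001,"z": 0.039,"twist": 0},{"x": 0.02,"y": -0.001,"z": 0.039,"twist": 0},{"x": 0.0225,"y": -0.001,"z": 0.039,"twist": 0},{"x": 0.025,"y": -0.001,"z": 0.039,"twist": 0}]'

```text
time: 18.05
tool_pos: [613.7, -83.3, 197.6]
tcp_rot: [3.14, 0.001, 1.31]
contact_force: [-0.6, -2.7, 1.4]
grip_width: 0.2
finger_force: 1.4
```

```bash
python3 st.py
```

```text
t 18.05 tank [ 17.3 -33.6 197.6] F tank [ 0.07 -2.75  1.4 ] rot [3.14e+00 1.00e-03 1.31e+00] want yaw 1.311 w 0.20555325052260084 j [-0.26  0.56  1.33 -0.    1.25  0.  ]
```

Cover gives again (56 mm). Pushing on, easing near the end.

play_rows --commands '[{"x": 0.004,"y": 0,"z": 0,"twist": 0},{"x": 0.009,"y": 0,"z": 0,"twist": 0},{"x": 0.014,"y": 0,"z": 0,"twist": 0},{"x": 0.019,"y": 0,"z": 0,"twist": 0},{"x": 0.024,"y": 0,"z": 0,"twist": 0},{"x": 0.029,"y": 0,"z": 0,"twist": 0},{"x": 0.033,"y": 0,"z": 0,"twist": 0},{"x": 0.037,"y": 0,"z": 0,"twist": 0}]'

```text
time: 18.85
tool_pos: [623.0, -47.0, 196.7]
tcp_rot: [3.141, 0.0, 1.31]
contact_force: [0.7, -4.1, 1.8]
grip_width: 0.6
finger_force: 1.4
```

play_rows --commands '[{"x": 0.004,"y": 0,"z": 0,"twist": 0},{"x": 0.008,"y": 0,"z": 0,"twist": 0},{"x": 0.012,"y": 0,"z": 0,"twist": 0},{"x": 0.016,"y": 0,"z": 0,"twist": 0},{"x": 0.02,"y": 0,"z": 0,"twist": 0},{"x": 0.024,"y": 0,"z": 0,"twist": 0},{"x": 0.027,"y": 0,"z": 0,"twist": 0},{"x": 0.029,"y": 0,"z": 0,"twist": 0}]'

```text
time: 19.65
tool_pos: [630.3, -19.0, 196.6]
tcp_rot: [-3.141, 0.0, 1.31]
contact_force: [1.3, -3.1, 0.8]
grip_width: 0.3
finger_force: 1.3
```

```bash
python3 st.py
```

```text
t 19.65 tank [ 16.9  32.9 196.6] F tank [ 2.03 -2.68  0.78] rot [-3.141  0.     1.31 ] want yaw 1.311 w 0.2906025486144485 j [-0.15  0.58  1.29  0.    1.27  0.11]
```

Travel ≈ 123 mm; creep the last 7.

play_rows --commands '[{"x": 0.0015,"y": 0,"z": 0,"twist": 0},{"x": 0.003,"y": 0,"z": 0,"twist": 0},{"x": 0.0045,"y": 0,"z": 0,"twist": 0},{"x": 0.0055,"y": 0,"z": 0,"twist": 0},{"x": 0.0065,"y": 0,"z": 0,"twist": 0},{"x": 0.0075,"y": 0,"z": 0,"twist": 0},{"x": 0.0085,"y": 0,"z": 0,"twist": 0},{"x": 0.009,"y": 0,"z": 0,"twist": 0}]'

```text
time: 20.45
tool_pos: [632.0, -12.9, 196.7]
tcp_rot: [-3.141, 0.004, 1.309]
contact_force: [-2.1, -12.1, 3.2]
grip_width: 0.8
finger_force: 6.1
```

```bash
python3 st.py
```

```text
t 20.45 tank [ 16.9  39.2 196.7] F tank [  1.03 -12.23   3.18] rot [-3.141  0.004  1.309] want yaw 1.311 w 0.8201538892547531 j [-0.14  0.58  1.29 -0.    1.27  0.12]
```

At the end stop (≈129–130 mm, 12 N). Back away, rise, and check.

play_rows --commands '[{"x": -0.004,"y": 0,"z": 0,"twist": 0},{"x": -0.014,"y": 0,"z": 0,"twist": 0},{"x": -0.022,"y": 0,"z": -0.02,"twist": 0},{"x": -0.022,"y": 0,"z": -0.06,"twist": 0},{"x": -0.05,"y": 0,"z": -0.09,"twist": 0},{"x": -0.09,"y": 0,"z": -0.1,"twist": 0},{"x": -0.13,"y": 0,"z": -0.1,"twist": 0},{"x": -0.165,"y": 0,"z": -0.1,"twist": 0}]'

```text
time: 21.25
tool_pos: [589.5, -171.6, 297.2]
tcp_rot: [3.141, -0.0, 1.31]
contact_force: [0.3, 0.8, -0.1]
grip_width: 0.6
finger_force: 0.0
```

```bash
python3 st.py; python3 - <<'E'
from plant import bot
import cv2,numpy as np
s=bot.capture("scene")["pixels"][140:320,190:400,::-1]
t=bot.capture("side")["pixels"][150:330,230:440,::-1]
cv2.imwrite("pics/g.png",cv2.resize(np.hstack([s,t]),(800,343),interpolation=3))
E
```

```text
t 21.25 tank [  16.5 -125.   297.2] F tank [ 0.12  0.89 -0.06] rot [ 3.141 -0.     1.31 ] want yaw 1.311 w 0.5669933108510009 j [-0.41  0.48  1.18  0.    1.48 -0.15]
```

View pics/g.png

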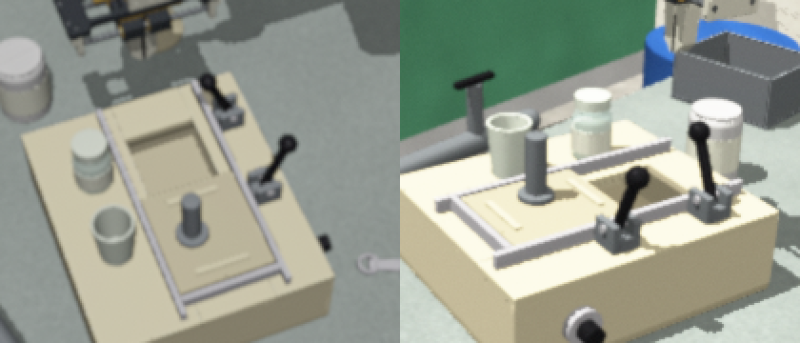

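The cover rests against the end stop bar (post at (192,205), bar at about (235,290), left half). The opening is clear, both catches are thrown, and the jar and beaker have not moved.

```bash
python3 -c "
from plant import bot
print(bot.close_job())"
```

```text
the job is handed in; nothing more can be done
None
```

The cover is fully open against its end stop (about 130 mm, 12 N at contact), with catch a thrown to +x and catch b to -x because each stopped the cover in turn; the jar and beaker look untouched, and the job was handed in at about 21 s.

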